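Pick out the soft spring plunger

ROBOT

A 6-joint arm with a two-finger parallel gripper is mounted at the origin on a cart in front of the work surface, level with it; the furniture and walls round the work are solid. World frame = base frame: x ahead of the robot, y to its left, z up, the work surface at z = 0. Lengths are in m, angles in rad, forces in N, time in s.
With the tool pointing down it reaches from about 0.3 to 0.775 m from the base axis. Payload 14.6 kg.
Tool frame: the origin (TCP) lies midway between the tips of the shut fingers; the grasp point (between the pads) lies 19 mm behind it; z points along the fingers, y is the direction in which the jaws open and shut (so a half turn about z gives the same grasp; the last joint's range is limited). The gripper opens to 94 mm and grips with 3 to 60 N. Pads are 16 mm wide; open, the fingers measure 119 mm over their backs; the gripper's body (75 mm by 177 mm) begins 78 mm behind the grasp point.
Start: joints at [1.154, 0.3, 1.521, -0, 1.321, -0.067], TCP at [0.188, 0.517, 0.176] pointing down, gripper open.
Joint ranges: [-3.03, 3.03], [-0.79, 2.21], [0.23, 2.52], [-1.04, 4.18], [0, 3.07], [-2.55, 2.55]. Speed limits (rad/s): [2.22, 2.22, 2.57, 3.14, 3.14, 3.14].

INTERFACE

Orientations are given as a unit quaternion [x, y, z, w].
In Python, from rig import bot gives the robot as it stands.
- The arm moves only by the tool send_rows, never from a script. Its argument "series" is a list of rows, each a list of 2 entries, a list of its own where there are three numbers: the shift along the world's x, y, z in mm, then the turn about the world's z in degrees. In form: [[[dx, dy, dz], roll], ...]. A call has 1 to 5 rows; each row is the pose to reach, as a shift and turn from the pose measured when the call began; what a row does not reach only later rows make up. A row lasts 1/12 s, in which the tool goes at most 41.7 mm and 7.16 degrees, less where a joint would pass 70% of its speed; a pose out of reach is approached as far as the arm can. A call with a gripper value outside its range is refused whole. "jaw" is the closure, from 0 (fully open) to 1 (shut), set as the call begins (left out, the last holds). The fingers move at their own pace and stop on an object; the grip force is fixed at half the most. Time passes only in rows, so rows that repeat a pose let the fingers close. It gives the time, the measured TCP pose, the force and the opening at its end, in the units of the state.
- bot.state(): the state, without advancing time (a new reading comes with each control period).
- bot.grab_frame(name): name is "scene" or "top"; returns a dict with "pixels" (384x512x3 uint8, red, green, blue), "fx", "fy", "cx", "cy" (pixels), "camera_from_world" (4x4, takes a point from world to camera coordinates). Camera axes: x right, y down, z forward; pixel columns grow to the right and rows downward; lengths in m; the calibration is good to about 2 mm. A picture is of the moment at which its call begins. There is no depth.
- bot.job_done(): hands the job in, once; it reports no verdict.
The state is a dict: "t": time; "joint_pos": joint angles; "joint_velocities": joint speeds; "effort": joint torques, N m; "tcp_pos": TCP position; "orientation": TCP orientation; "ft_force": force on the tool from outside, world axes, zero at the start; "wrist_torque": the same for the moment, N m; "width": finger opening in m.
Only numpy, scipy, OpenCV 4.12 (cv2) and the standard library are available. Lean on these libraries where they do the work, as an engineer would, in place of code of your own. Each camera call takes 0.05 s, during which the arm holds its last target. There are 200 camera calls.

TASK

One of the three spring plungers in the sloped rack has a worn, soft spring: find out which by giving each the same moderate squeeze from end to end and comparing how far the pins go in. Lift the loose lid off the steel box, set it down flat and right way up on the freezer top beside the box, clear of it, and gently lay the soft plunger on the floor of the box. Leave the two good plungers lying in their rests, and do not disturb the bottle, the beaker or the vial.

Things in the scene. Friction and masses are not known exactly. Their poses are not given: they have to be found in the camera images.
- plunger_a_mid (a point): one of three look-alike loose steel spring plungers, 62 mm long, 130 g: barrel 30 mm in diameter, 40 mm long, with a six-sided collar (38 mm across flats, 8 mm wide, at mid-length of the plunger); at one end a sprung pin stands 22 mm out, its flat round head 20 mm in diameter. The point is on the axis, 31 mm from either end. Which of the three is soft is not known
- plunger_b_mid (a point): second spring plunger, same shape and same point as plunger_a. For each: x runs along the axis from barrel end to pin head; in the rack x slopes up 30 degrees from level, away from the robot, and z is square to it in the upright plane. Grip end to end: closing line along the sloping axis, so the tool leans 30 degrees back toward the robot
- plunger_c_mid (a point): third spring plunger, same shape and same point as plunger_a. For each: the pin goes in 14 mm at most. Under a 20 N squeeze end to end a good one goes in only 5 to 8 mm (54 to 57 mm left overall), the soft one goes in fully from 12 N (48 mm left). Good ones bottom out too at 36 to 46 N, so squeeze each with 15 to 25 N
- plunger_a_pin (a joint): how far the pin of plunger_a is pressed in, m: 0 fully out, 0.014 fully in; springs back when let go
- plunger_b_pin (a joint): how far the pin of plunger_b is pressed in, m: 0 fully out, 0.014 fully in; springs back when let go
- plunger_c_pin (a joint): how far the pin of plunger_c is pressed in, m: 0 fully out, 0.014 fully in; springs back when let go
- rack: fixed aluminium rack, 115 x 190 x 90 mm, on a grey riser (top 85 mm above the freezer top, right edge at y = -138 mm); origin: centre of its underside, x up-slope, away from the robot, z up. Three V rests 65 mm apart along y; plunger mid points at x = 0, z = 90 mm. A rest bears the barrel 4 to 20 mm downhill of mid and stops the collar; both ends are free, sliding up-slope too. Sloping plate 36 mm under the axis
- parts_box: fixed open steel box, 136 (x) x 100 (y) x 38 mm high, walls and floor 3 mm. Origin: centre of its underside, z up. At the start covered by its lid.
- lid_grip (a point): centre of the black grip bar of the loose steel lid (140 x 104 mm, about 150 g). The bar is 14 mm wide along x, 60 mm long along y and 14 mm high, and stands clear on two posts: the lid's upper face is 30 mm below this point, the lower edge of its locating rim 40 mm below. The rim reaches 7 mm down into the box. Axes as the box's; z up.
- bottle_mid (a point): bystander: white plastic bottle with cap, 58 mm in diameter, 118 mm high; point at half height on its axis
- beaker_mid (a point): bystander: clear beaker, 55 mm in diameter, 68 mm high; point at half height on its axis
- vial_mid (a point): bystander: small amber vial with dark cap, 27 mm in diameter, 58 mm high; point at half height on its axis

How it is judged:
On the way, in this order (a step that is already met when the one before it is completed fails the run):
1. the lid is lifted off the box (horizontal distance between lid_grip and parts_box above 0.1 m), for 0.1 s.
2. a plunger is in the box (((x of plunger_a_mid in the frame of parts_box between -0.06 and 0.06 m and y of plunger_a_mid in the frame of parts_box between -0.042 and 0.042 m and z of plunger_a_mid in the frame of parts_box below 0.036 m) or (x of plunger_b_mid in the frame of parts_box between -0.06 and 0.06 m and y of plunger_b_mid in the frame of parts_box between -0.042 and 0.042 m and z of plunger_b_mid in the frame of parts_box below 0.036 m) or (x of plunger_c_mid in the frame of parts_box between -0.06 and 0.06 m and y of plunger_c_mid in the frame of parts_box between -0.042 and 0.042 m and z of plunger_c_mid in the frame of parts_box below 0.036 m))), for 0.2 s.
At the end, for the whole second after the job is handed in: Soft plunger (known to the judge by its slack pin, resting a hair in) at rest on the box's floor, mid point inside the walls, under 36 mm above its underside; lid at rest on the freezer top, level within 7 degrees, centre 100 mm or more from the box's; good ones within 15 mm of where they lay (((x of plunger_a_mid in the frame of parts_box between -0.06 and 0.06 m and y of plunger_a_mid in the frame of parts_box between -0.042 and 0.042 m and z of plunger_a_mid in the frame of parts_box below 0.036 m and value of joint plunger_a_pin above 3e-05 m and linear speed of each of plunger_a, plunger_b, plunger_c below 0.03 m/s and distance of each of plunger_b_mid, plunger_c_mid from where it was at the start of the episode below 0.015 m) or (x of plunger_b_mid in the frame of parts_box between -0.06 and 0.06 m and y of plunger_b_mid in the frame of parts_box between -0.042 and 0.042 m and z of plunger_b_mid in the frame of parts_box below 0.036 m and value of joint plunger_b_pin above 3e-05 m and linear speed of each of plunger_b, plunger_a, plunger_c below 0.03 m/s and distance of each of plunger_a_mid, plunger_c_mid from where it was at the start of the episode below 0.015 m) or (x of plunger_c_mid in the frame of parts_box between -0.06 and 0.06 m and y of plunger_c_mid in the frame of parts_box between -0.042 and 0.042 m and z of plunger_c_mid in the frame of parts_box below 0.036 m and value of joint plunger_c_pin above 3e-05 m and linear speed of each of plunger_c, plunger_a, plunger_b below 0.03 m/s and distance of each of plunger_a_mid, plunger_b_mid from where it was at the start of the episode below 0.015 m)) and height (world z) of lid_grip below 0.048 m and angle between lid_grip's own z axis and vertical below 0.12 rad and horizontal distance between lid_grip and parts_box above 0.1 m and linear speed of lid below 0.03 m/s); the robot touches nothing.
It fails at once if the bottle is shifted by more than 30 mm (distance of bottle_mid from where it was at the start of the episode above 0.03 m).
It fails at once if the beaker is shifted by more than 30 mm (distance of beaker_mid from where it was at the start of the episode above 0.03 m).
It fails at once if the vial is shifted by more than 30 mm (distance of vial_mid from where it was at the start of the episode above 0.03 m).
It fails at once if a plunger is dropped or flung into the box (faster than 0.6 m/s there) ((x of plunger_a_mid in the frame of parts_box between -0.06 and 0.06 m and y of plunger_a_mid in the frame of parts_box between -0.042 and 0.042 m and z of plunger_a_mid in the frame of parts_box below 0.06 m and linear speed of plunger_a above 0.6 m/s) or (x of plunger_b_mid in the frame of parts_box between -0.06 and 0.06 m and y of plunger_b_mid in the frame of parts_box between -0.042 and 0.042 m and z of plunger_b_mid in the frame of parts_box below 0.06 m and linear speed of plunger_b above 0.6 m/s) or (x of plunger_c_mid in the frame of parts_box between -0.06 and 0.06 m and y of plunger_c_mid in the frame of parts_box between -0.042 and 0.042 m and z of plunger_c_mid in the frame of parts_box below 0.06 m and linear speed of plunger_c above 0.6 m/s)).
It also fails if it takes over 67 s, if anything falls off the work surface, if the arm or the gripper's body presses on something with over 40 N, if the wrist force passes 120 N, or if a joint passes its speed limit or range.

## Working session

There is one attempt and no reset: what is moved stays moved. The work goes in short steps, Python scripts to look and compute and a tool call to move; the robot and the scene stay as the last step left them, time stands still between calls to the robot, and variables do not carry over. Pictures are saved under pics/ and viewed, about 8 in all and at most 12, crops included, and the job is handed in when it is done.

Besides the shell and the picture viewer there is one more tool, called after "Request:" in YAML: its name, and indented under it one key for each argument. send_rows: Moves the arm, as the interface text tells. Its arguments: {"type":"object","properties":{"series":{"type":"array"},"jaw":{"type":"number"}},"required":["series"]}

```bash
mkdir -p pics && cat > h.py <<'E'
import numpy as np, cv2
from rig import bot
def snap(n,tag):
    f=bot.grab_frame(n); np.savez(f'pics/{tag}.npz',**f)
    cv2.imwrite(f'pics/{tag}.png',cv2.cvtColor(f['pixels'],cv2.COLOR_RGB2BGR)); return f
def load(tag): return dict(np.load(f'pics/{tag}.npz'))
def ray(f,u,v):
    T=f['camera_from_world'];R=T[:3,:3];o=-R.T@T[:3,3]
    d=R.T@np.array([(u-f['cx'])/f['fx'],(v-f['cy'])/f['fy'],1]);return o,d/np.linalg.norm(d)
def onz(f,u,v,z):
    o,d=ray(f,u,v);return o+d*(z-o[2])/d[2]
def proj(f,p):
    T=f['camera_from_world'];c=T[:3,:3]@np.array(p)+T[:3,3]
    return np.array([f['fx']*c[0]/c[2]+f['cx'],f['fy']*c[1]/c[2]+f['cy']])
def tri(f,uv,g,uw):
    A=0;b=0
    for o,d in (ray(f,*uv),ray(g,*uw)):
        P=np.eye(3)-np.outer(d,d);A=A+P;b=b+P@o
    return np.linalg.solve(A,b)
E
python3 - <<'E'
from h import *
for n in('scene','top'):
    f=snap(n,n+'0');print(n,ray(f,256,192),f['fx'])
s=bot.state();print({k:np.round(v,3).tolist() for k,v in s.items()})
E
```

```text
scene (array([0.41849332, 0.79860834, 1.11789538]), array([ 0.11858478, -0.6424341 , -0.75711035])) 488.4295890600891
top (array([ 0.41910097, -0.09864192,  0.98112317]), array([ 0.17664072,  0.01808351, -0.98410926])) 410.2126083960711
{'t': 0.1, 'joint_pos': [1.154, 0.3, 1.522, -0.0, 1.321, -0.067], 'joint_velocities': [0.0, -0.002, -0.003, -0.001, 0.001, -0.001], 'effort': [0.001, -53.264, -35.329, 0.071, 0.024, -0.0], 'tcp_pos': [0.188, 0.516, 0.175], 'orientation': [0.174, 0.985, -0.001, -0.0], 'ft_force': [-0.19, -0.036, -0.531], 'wrist_torque': [-0.075, -0.04, 0.029], 'width': 0.094}
```

View pics/scene0.png

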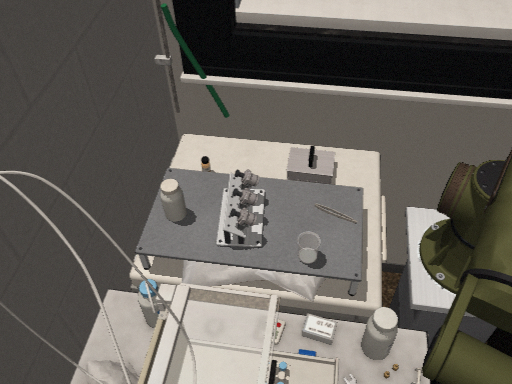

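View pics/top0.png

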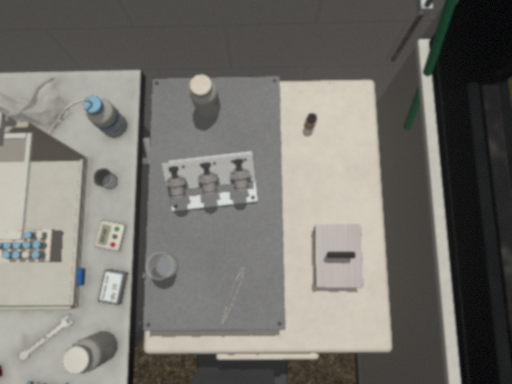

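Top view (x up, y left): plungers at about (177,185), (209,182), (240,178); box lid (338,256) with grip bar (341,255); bottle (203,88), vial (310,121), beaker (161,266). I'll enlarge both around the rack and the box.

```bash
python3 - <<'E'
import cv2,numpy as np
from h import *
t=cv2.imread('pics/top0.png');s=cv2.imread('pics/scene0.png')
a=cv2.resize(t[145:218,155:265],None,fx=7,fy=7,interpolation=2)[:300*2]
b=cv2.resize(s[165:251,212:272],None,fx=6,fy=6,interpolation=2)
cv2.imwrite('pics/c1.png',a);cv2.imwrite('pics/c2.png',np.hstack([b,cv2.resize(s[140:195,280:345],None,fx=6,fy=516/55,interpolation=2)]))
f=load('top0')
print('box lid corners z=.038+-',[onz(f,u,v,.04).round(3).tolist() for u,v in((315,225),(360,224),(317,290),(362,288))])
g=f['pixels'][240:272,318:360].astype(int).sum(2)
ys,xs=np.where(g<150);r=cv2.minAreaRect(np.stack([xs+318,ys+240],1).astype(np.float32));print(r,onz(f,*r[0],.075))
fs=load('scene0');g=fs['pixels'][140:175,300:325].astype(int).sum(2);ys,xs=np.where(g<150)
print('scene bar',xs.mean()+300,ys.mean()+140,len(xs));
print([onz(f,u,v,.085).round(3).tolist() for u,v in((285,200),(280,77),(148,330))])
E
```

```text
box lid corners z=.038+- [[0.509, -0.216, 0.04], [0.51, -0.318, 0.04], [0.365, -0.215, 0.04], [0.368, -0.315, 0.04]]
((0.0, 0.0), (0.0, 0.0), 0.0) [1.07762681 0.55181715 0.075     ]
scene bar 311.0487804878049 156.3048780487805 82
[[0.561, -0.146, 0.085], [0.852, -0.141, 0.085], [0.289, 0.148, 0.085]]
```

View pics/c1.png

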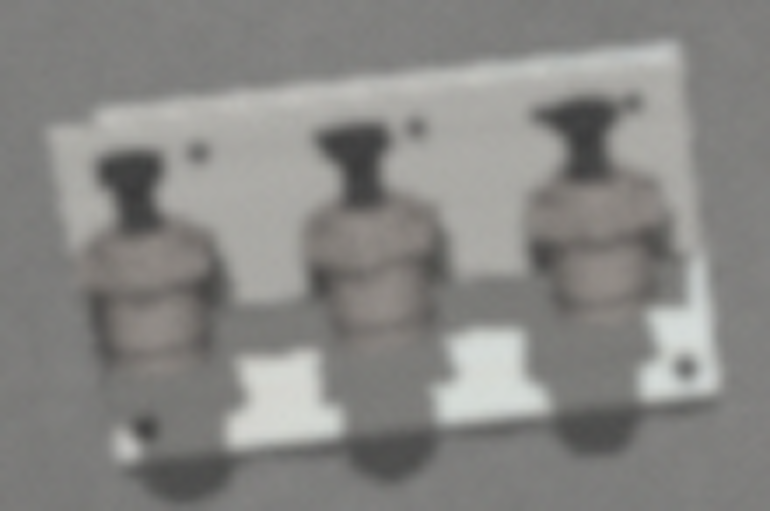

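View pics/c2.png

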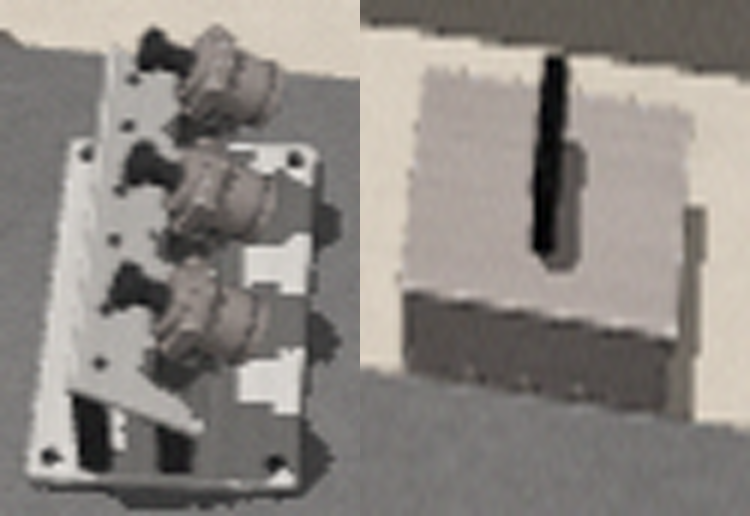

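```bash
python3 - <<'E'
from h import *
f=load('top0');s=load('scene0')
def T(a):return 155+a[0]/7,145+a[1]/7
def S(a):return 212+a[0]/6,165+a[1]/6
for a,b in (((131,163),(128,285)),((355,137),(148,165)),((577,112),(160,48))):
    p=tri(f,T(a),s,S(b));print('head tri',p.round(4),'onz.19',onz(f,*T(a),.189).round(4),np.round(proj(f,p)-T(a),1))
# collar/barrel junction ridge midpoints seen from above (collar lower edge), z approx .175+.016
for a in((155,290),(375,270),(597,240)):print('collar',onz(f,*T(a),.189).round(4))
# rack top edge
print('edge',onz(f,*T((95,110)),.12).round(4),onz(f,*T((680,45)),.12).round(4))
print('bottom edge',onz(f,*T((120,460)),.09).round(4),onz(f,*T((718,392)),.09).round(4))
h=cv2.cvtColor(f['pixels'],cv2.COLOR_RGB2GRAY);w=h[245:266,322:360];print(w.min(),np.median(w))
def bar(f,x0,y0,x1,y1):
    h=cv2.cvtColor(f['pixels'],cv2.COLOR_RGB2GRAY)[y0:y1,x0:x1];m=(h<45);ys,xs=np.where(m)
    return cv2.minAreaRect(np.stack([xs+x0,ys+y0],1).astype(np.float32)),len(xs)
r,n=bar(f,322,245,360,266);print(r,n,onz(f,*r[0],.075).round(4))
r2,n=bar(s,305,144,319,170);print(r2,n,'tri',tri(f,r[0],s,r2[0]).round(4))
for n,(u,v,z) in dict(bottle=(201,83,.203),vial=(311,118,.055),beaker=(161,263,.15)).items():print(n,onz(f,u,v,z).round(3))
E
```

```text
head tri [0.6106 0.0801 0.1859] onz.19 [0.6116 0.0794 0.189 ] [-0.   0.9]
head tri [0.6156 0.0159 0.1865] onz.19 [0.6182 0.0155 0.189 ] [-0.   1.6]
head tri [ 0.6215 -0.0477  0.1899] onz.19 [ 0.6245 -0.0478  0.189 ] [-0.   1.4]
collar [0.5747 0.0716 0.189 ]
collar [0.5795 0.0094 0.189 ]
collar [ 0.5872 -0.0533  0.189 ]
edge [0.6455 0.1066 0.12  ] [ 0.6634 -0.0754  0.12  ]
bottom edge [0.5399 0.1026 0.09  ] [ 0.5589 -0.0855  0.09  ]
54 168.0
((0.0, 0.0), (0.0, 0.0), 0.0) 0 [1.0776 0.5518 0.075 ]
((311.0, 156.0), (20.0, 4.0), 90.0) 79 tri [0.5443 0.1842 0.6027]
bottle [0.786 0.025 0.203]
vial [ 0.761 -0.214  0.055]
beaker [0.426 0.109 0.15 ]
```

```bash
python3 - <<'E'
from h import *
f=load('top0');s=load('scene0')
h=cv2.cvtColor(f['pixels'],cv2.COLOR_RGB2GRAY)[240:272,318:362]
for t in(70,85,100):
    ys,xs=np.where(h<t);r=cv2.minAreaRect(np.stack([xs+318,ys+240],1).astype(np.float32));print(t,len(xs),np.round(r[0],1),np.round(r[1],1),r[2],onz(f,*r[0],.074).round(4))
    print(xs.mean()+318,ys.mean()+240)
print('sc',tri(f,(xs.mean()+318,ys.mean()+240),s,(311,156)).round(4))
# lid contour: less red-cream than freezer
p=f['pixels'].astype(int);m=((p[...,0]-p[...,2])<22)&(p.sum(2)>380);m[:210]=0;m[300:]=0;m[:,:300]=0;m[:,370:]=0
c=max(cv2.findContours(m.astype(np.uint8),0,2)[0],key=cv2.contourArea);b=cv2.boxPoints(cv2.minAreaRect(c));print([onz(f,*q,.045).round(4).tolist() for q in b])
print(p[240,330],p[200,330])
E
```

```text
70 115 [340.5 255. ] [ 4. 25.] 90.0 [ 0.4401 -0.2643  0.074 ]
340.3391304347826 254.84347826086957
85 132 [340.  255.5] [ 5. 26.] 90.0 [ 0.439  -0.2632  0.074 ]
340.0681818181818 255.0151515151515
100 184 [340.5 255. ] [ 6. 27.] 90.0 [ 0.4401 -0.2643  0.074 ]
340.1141304347826 254.9945652173913
sc [ 0.4406 -0.2662  0.0592]
[[0.5224, -0.1805, 0.045], [0.5234, -0.3309, 0.045], [0.3461, -0.3238, 0.045], [0.3446, -0.1786, 0.045]]
[190 183 177] [207 200 185]
```

Request:
send_rows:
  series:
    - [[0, 0, 40], 0]
    - [[0, 0, 80], 0]
    - [[25, -25, 90], 5]
    - [[55, -52, 90], 10]
    - [[82, -80, 90], 12]
  jaw: 1.0

```text
t: 0.52
tcp_pos: [0.2711, 0.4356, 0.2655]
orientation: [0.067, 0.998, -0.0, 0.0]
ft_force: [0.2, -0.2, -0.1]
width: 0.064
```

Request:
send_rows:
  series:
    - [[28, -27, 0], 4]
    - [[57, -54, 0], 8]
    - [[85, -80, 0], 12]
    - [[114, -107, 0], 13]
    - [[142, -134, 0], 13]

```text
t: 0.93
tcp_pos: [0.4142, 0.3, 0.2654]
orientation: [-0.047, 0.999, -0.0, 0.0]
ft_force: [0.4, 0.3, -0.2]
width: 0.0307
```

Request:
send_rows:
  series:
    - [[28, -27, 0], 0]
    - [[57, -54, 0], 0]
    - [[85, -80, 0], 0]
    - [[114, -107, 0], 0]
    - [[142, -134, 0], 0]

```text
t: 1.35
tcp_pos: [0.5573, 0.1643, 0.2651]
orientation: [-0.047, 0.999, -0.0, -0.0]
ft_force: [-0.3, 1.0, 0.0]
width: 0.0008
```

Request:
send_rows:
  series:
    - [[30, -27, 0], 0]
    - [[60, -54, 0], 0]
    - [[89, -81, 0], 0]
    - [[89, -81, -30], 0]
    - [[89, -81, -60], 0]

```text
t: 1.77
tcp_pos: [0.648, 0.0814, 0.2045]
orientation: [-0.046, 0.999, -0.0, 0.001]
ft_force: [1.0, 0.9, -0.5]
width: 0.0003
```

Request:
send_rows:
  series:
    - [[0, 0, 0], 0]
    - [[-6, -1, -4], 0]
    - [[-13, -1, -8], 0]
    - [[-13, -1, -8], 0]

```text
t: 2.1
tcp_pos: [0.6343, 0.0806, 0.1972]
orientation: [-0.046, 0.999, -0.0, 0.001]
ft_force: [0.2, 0.1, 0.4]
width: 0.0006
```

```bash
python3 - <<'E'
from h import *
s=bot.state();print(s['tcp_pos'],s['ft_force'],s['width'])
a=snap('scene','s1')['pixels'][120:270,190:310];b=snap('top','t1')['pixels'][120:220,130:270]
o=np.hstack([cv2.resize(a,(400,500),interpolation=2),cv2.resize(b,(400,500),interpolation=2)])
cv2.imwrite('pics/v1.png',o[...,::-1])
E
```

```text
[0.63432884 0.0805911  0.19723241] [0.17978267 0.11998897 0.37463088] 0.0005641522105284768
```

View pics/v1.png

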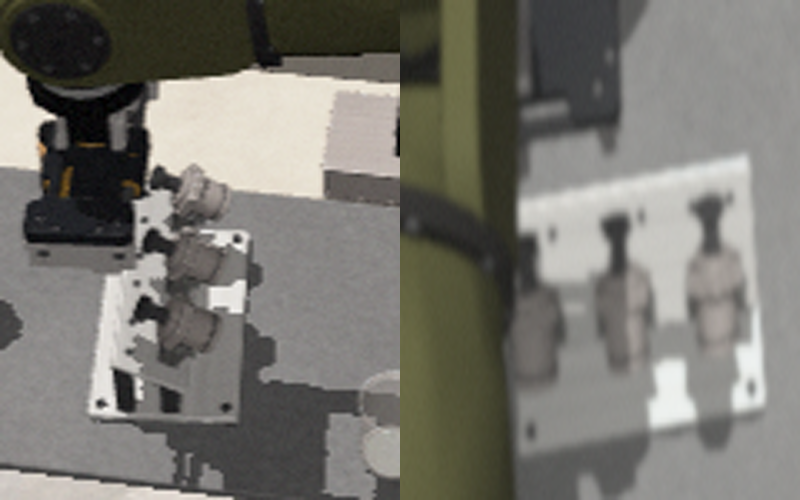

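Request:
send_rows:
  series:
    - [[-5.2, -0.5, -3], 0]
    - [[-5.2, -0.5, -3], 0]
    - [[-5.2, -0.5, -3], 0]

```text
t: 2.45
tcp_pos: [0.63, 0.0802, 0.1952]
orientation: [-0.046, 0.999, -0.0, 0.002]
ft_force: [0.4, -0.4, 0.1]
width: 0.0007
```

Request:
send_rows:
  series:
    - [[-2.6, -0.3, -1.5], 0]
    - [[-2.6, -0.3, -1.5], 0]
    - [[-2.6, -0.3, -1.5], 0]

```text
t: 2.7
tcp_pos: [0.6273, 0.0799, 0.1937]
orientation: [-0.046, 0.999, -0.0, 0.002]
ft_force: [0.6, -0.0, -0.6]
width: 0.0011
```

Request:
send_rows:
  series:
    - [[-2.6, -0.3, -1.5], 0]
    - [[-2.6, -0.3, -1.5], 0]
    - [[-2.6, -0.3, -1.5], 0]

```text
t: 2.95
tcp_pos: [0.6246, 0.0796, 0.1922]
orientation: [-0.046, 0.999, -0.0, 0.002]
ft_force: [-0.6, 0.6, -0.2]
width: 0.0006
```

Request:
send_rows:
  series:
    - [[-2.6, -0.3, -1.5], 0]
    - [[-2.6, -0.3, -1.5], 0]
    - [[-2.6, -0.3, -1.5], 0]

```text
t: 3.2
tcp_pos: [0.6219, 0.0792, 0.1906]
orientation: [-0.046, 0.999, -0.0, 0.002]
ft_force: [-0.2, 0.1, -0.8]
width: 0.0007
```

Request:
send_rows:
  series:
    - [[-2.6, -0.3, -1.5], 0]
    - [[-2.6, -0.3, -1.5], 0]
    - [[-2.6, -0.3, -1.5], 0]

```text
t: 3.45
tcp_pos: [0.6192, 0.0789, 0.1891]
orientation: [-0.046, 0.999, -0.0, 0.001]
ft_force: [-0.2, 0.4, 0.0]
width: 0.0008
```

Request:
send_rows:
  series:
    - [[-2.6, -0.3, -1.5], 0]
    - [[-2.6, -0.3, -1.5], 0]
    - [[-2.6, -0.3, -1.5], 0]

```text
t: 3.7
tcp_pos: [0.6164, 0.0786, 0.1875]
orientation: [-0.046, 0.999, -0.0, 0.001]
ft_force: [0.1, -0.2, -0.4]
width: 0.0003
```

Request:
send_rows:
  series:
    - [[-2.6, -0.3, -1.5], 0]
    - [[-2.6, -0.3, -1.5], 0]
    - [[-2.6, -0.3, -1.5], 0]

```text
t: 3.95
tcp_pos: [0.6138, 0.0783, 0.186]
orientation: [-0.046, 0.999, -0.0, 0.001]
ft_force: [-0.2, -0.7, 0.4]
width: 0.0006
```

Request:
send_rows:
  series:
    - [[-2.6, -0.3, -1.5], 0]
    - [[-2.6, -0.3, -1.5], 0]
    - [[-2.6, -0.3, -1.5], 0]

```text
t: 4.2
tcp_pos: [0.611, 0.078, 0.1844]
orientation: [-0.046, 0.999, -0.0, 0.001]
ft_force: [-0.3, 0.3, 0.5]
width: 0.0007
```

Request:
send_rows:
  series:
    - [[-1.7, -0.2, -1], 0]
    - [[-1.7, -0.2, -1], 0]
    - [[-1.7, -0.2, -1], 0]

```text
t: 4.45
tcp_pos: [0.6092, 0.0778, 0.1834]
orientation: [-0.046, 0.999, -0.0, 0.001]
ft_force: [0.3, -0.4, 0.2]
width: 0.0003
```

```bash
python3 - <<'E'
from h import *
s=bot.state();print(s['tcp_pos'],s['ft_force'],s['width'])
f=snap('scene','s2');g=snap('top','t2');p=s['tcp_pos']
q=f['pixels'].copy();u,v=proj(f,p)
cv2.circle(q,(int(round(u)),int(round(v))),1,(255,0,0),-1);a=q[160:250,200:280]
h=g['pixels'].copy();print((u,v),proj(g,p))
b=h[130:220,150:270]
cv2.imwrite('pics/v2.png',np.hstack([cv2.resize(a,(480,540),interpolation=2),cv2.resize(b,(300,540),interpolation=2)])[...,::-1])
E
```

```text
[0.60923849 0.07782328 0.18340544] [ 0.30112333 -0.37358582  0.22763261] 0.00033533600758900255
(np.float64(233.4132302746424), np.float64(212.28209157676102)) [175.06217233 170.08020184]
```

View pics/v2.png

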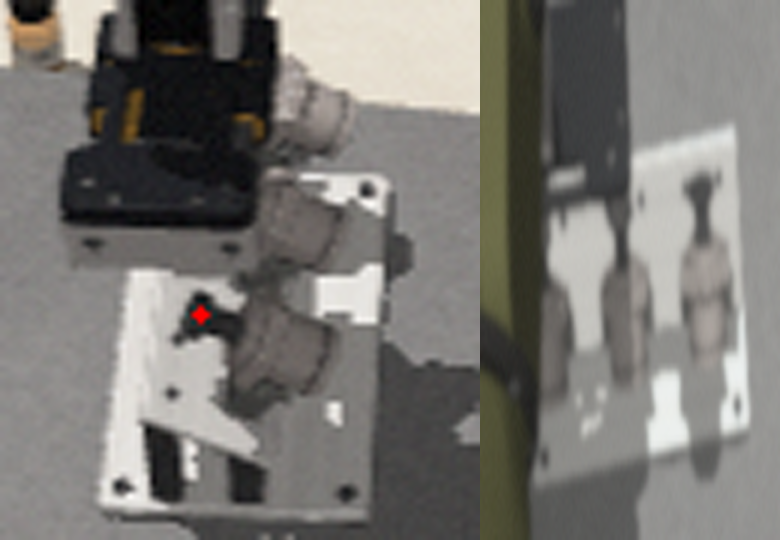

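```bash
python3 - <<'E'
from h import *
f=load('s2');g=load('t2');s=bot.state();p=s['tcp_pos']
for n,F in(('s',f),('t',g)):
  for dx,dy,dz in((-37,88,97),(37,88,97),(-37,-88,97),(37,-88,97),(-8,12,0),(8,12,0),(-8,12,40),(8,12,40)):
    a=np.radians(5.4);w=np.array(p)+np.array([dx*np.cos(a)-dy*np.sin(a),dx*np.sin(a)+dy*np.cos(a),dz])/1e3
    u=proj(F,w);c=((u-[200,160])*6) if n=='s' else (u-[150,130])*[2.5,6];print(n,(dx,dy,dz),u.round(),c.round())
E
```

```text
s (-37, 88, 97) [244. 217.] [264. 341.]
s (37, 88, 97) [210. 216.] [ 61. 334.]
s (-37, -88, 97) [250. 159.] [299.  -6.]
s (37, -88, 97) [219. 158.] [116. -11.]
s (-8, 12, 0) [236. 216.] [217. 338.]
s (8, 12, 0) [230. 216.] [178. 336.]
s (-8, 12, 40) [235. 206.] [212. 275.]
s (8, 12, 40) [229. 206.] [171. 274.]
t (-37, 88, 97) [115. 183.] [-88. 319.]
t (37, 88, 97) [113. 143.] [-92.  77.]
t (-37, -88, 97) [214. 172.] [161. 255.]
t (37, -88, 97) [211. 132.] [152.  14.]
t (-8, 12, 0) [169. 175.] [ 48. 267.]
t (8, 12, 0) [169. 167.] [ 47. 221.]
t (-8, 12, 40) [165. 170.] [ 36. 240.]
t (8, 12, 40) [164. 162.] [ 35. 191.]
```

The view shows that the gripper stands about 40 mm higher than the reported TCP implies: its body edge is 12 px too high and there is no finger at the pin head, which sits unobstructed at (233,212). That agrees with the missing contact. I'll check the tool's true pose over the lid, where the fingers can be seen.

Request:
send_rows:
  series:
    - [[15, 1, 12], 0]
    - [[20, 2, 45], 0]
    - [[20, 2, 85], 0]
    - [[0, -25, 85], -7]
    - [[-15, -55, 85], -14]
  jaw: 0.5

```text
t: 4.97
tcp_pos: [0.5948, 0.0234, 0.2709]
orientation: [0.077, 0.997, -0.0, 0.004]
ft_force: [0.6, -0.6, -1.0]
width: 0.0302
```

Request:
send_rows:
  series:
    - [[-15, -28, 0], -7]
    - [[-30, -56, 0], -14]
    - [[-45, -84, 0], -21]
    - [[-60, -112, 0], -28]
    - [[-75, -140, 0], -35]

```text
t: 5.38
tcp_pos: [0.5189, -0.1178, 0.2711]
orientation: [0.376, 0.927, -0.001, 0.004]
ft_force: [0.5, -0.6, 0.2]
width: 0.0468
```

Request:
send_rows:
  series:
    - [[-15, -28, 0], -7]
    - [[-30, -56, 0], -14]
    - [[-45, -84, 0], -21]
    - [[-60, -112, 0], -28]
    - [[-78, -146, 0], -35]

```text
t: 5.8
tcp_pos: [0.4403, -0.2645, 0.2713]
orientation: [0.639, 0.769, -0.002, 0.003]
ft_force: [0.5, -0.6, -0.5]
width: 0.0473
```

Request:
send_rows:
  series:
    - [[0, 0, -40], -7]
    - [[0, 0, -80], -11]
    - [[0, 0, -80], -11]

```text
t: 6.05
tcp_pos: [0.4375, -0.2634, 0.185]
orientation: [0.712, 0.702, -0.003, -0.002]
ft_force: [-0.0, 0.2, -1.1]
width: 0.0471
```

```bash
python3 - <<'E'
from h import *
s=bot.state();p=np.array(s['tcp_pos']);print(p,s['orientation'],s['width'],s['joint_pos'])
f=snap('scene','s3');g=snap('top','t3')
q=f['pixels'].copy();u=proj(f,p);r=g['pixels'].copy();w=proj(g,p);print(u,w)
q[int(u[1]),int(u[0])]=(255,0,0);r[int(w[1]),int(w[0])]=(255,0,0)
cv2.imwrite('pics/v3.png',np.hstack([cv2.resize(q[90:210,260:360],(400,480),interpolation=0),cv2.resize(r[195:315,290:390],(400,480),interpolation=0)])[...,::-1])
E
```

```text
[ 0.43750131 -0.26343753  0.18497484] [ 0.71188341  0.70228739 -0.00335686 -0.00177707] 0.04710085403023561 [-0.61020553  0.20799837  1.6137756  -0.00614503  1.32453368 -0.59512242]
[314.80573729 125.58515649] [350.70362997 254.90407949]
```

View pics/v3.png

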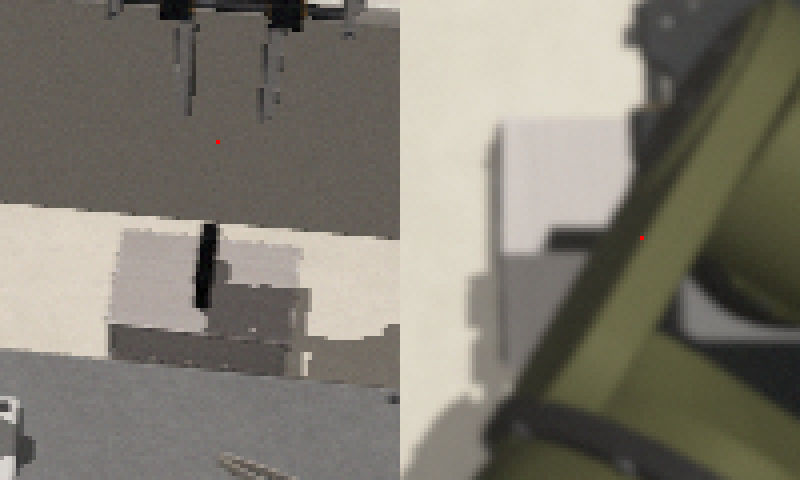

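Picture: fingertips at about (307.5,118) and (325.5,120), i.e. 6 px above the projected TCP (315,126), while the lateral alignment over the bar is good. I'll descend around the bar and find the height by gentle touch.

Request:
send_rows:
  series:
    - [[3, -2, -35], 0]
    - [[3, -2, -70], 0]
    - [[3, -2, -105], 0]
    - [[3, -2, -115], 0]
    - [[3, -2, -115], 0]

```text
t: 6.57
tcp_pos: [0.4435, -0.2662, 0.0772]
orientation: [0.708, 0.706, -0.003, 0.002]
ft_force: [-0.1, 0.3, 1.0]
width: 0.0467
```

Request:
send_rows:
  series:
    - [[0, 0, -5], 0]
    - [[0, 0, -10], 0]
    - [[0, 0, -12], 0]
    - [[0, 0, -12], 0]

```text
t: 6.9
tcp_pos: [0.4439, -0.2664, 0.0659]
orientation: [0.708, 0.706, -0.003, 0.002]
ft_force: [-0.2, -0.1, 0.7]
width: 0.0471
```

```bash
python3 - <<'E'
from h import *
s=bot.state();p=np.array(s['tcp_pos']);print(p,s['ft_force'])
f=snap('scene','s4');q=f['pixels'].copy();u=proj(f,p);w=proj(f,[.44,-.265,.071]);print(u,w)
q[int(u[1]),int(u[0])]=(255,0,0);q[int(w[1]),int(w[0])]=(0,255,0)
cv2.imwrite('pics/v4.png',cv2.resize(q[110:210,260:360],(600,600),interpolation=0)[...,::-1])
E
```

```text
[ 0.44394103 -0.26637698  0.06592904] [-0.22275522 -0.05595043  0.66299099]
[310.09234255 154.28497648] [311.4563625  153.53840669]
```

View pics/v4.png

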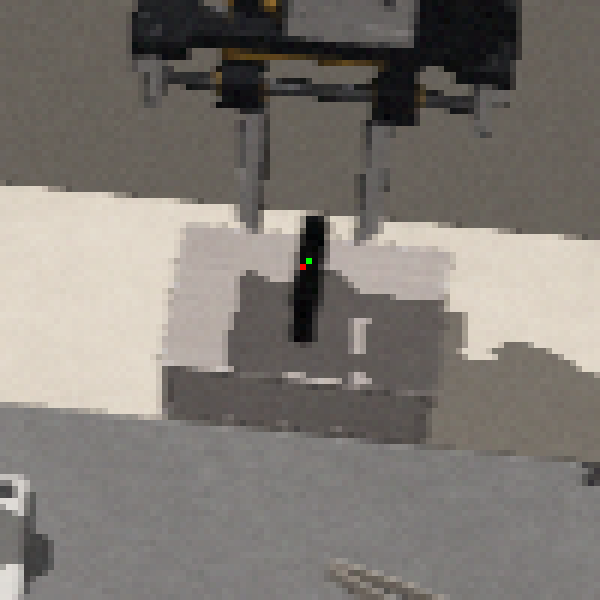

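Request:
send_rows:
  series:
    - [[0, 0, -5], 0]
    - [[0, 0, -10], 0]
    - [[0, 0, -15], 0]
    - [[0, 0, -18], 0]
    - [[0, 0, -18], 0]

```text
t: 7.37
tcp_pos: [0.4435, -0.2661, 0.047]
orientation: [0.708, 0.706, -0.003, 0.002]
ft_force: [-0.1, -0.0, 0.4]
width: 0.047
```

Request:
send_rows:
  series:
    - [[0, 0, -2], 0]
    - [[0, 0, -4], 0]
    - [[0, 0, -4], 0]

```text
t: 7.62
tcp_pos: [0.4433, -0.266, 0.0426]
orientation: [0.708, 0.706, -0.003, 0.001]
ft_force: [0.6, -0.2, -0.2]
width: 0.0468
```

Request:
send_rows:
  series:
    - [[0, 0, -2], 0]
    - [[0, 0, -4], 0]
    - [[0, 0, -4], 0]

```text
t: 7.87
tcp_pos: [0.4432, -0.2659, 0.0383]
orientation: [0.708, 0.706, -0.003, 0.001]
ft_force: [0.6, 0.3, -0.3]
width: 0.0471
```

Request:
send_rows:
  series:
    - [[0, 0, -2], 0]
    - [[0, 0, -4], 0]
    - [[0, 0, -4], 0]

```text
t: 8.12
tcp_pos: [0.443, -0.2658, 0.0338]
orientation: [0.708, 0.706, -0.003, 0.001]
ft_force: [-0.5, 0.5, 0.3]
width: 0.0473
```

Request:
send_rows:
  series:
    - [[0, 0, -2], 0]
    - [[0, 0, -4], 0]
    - [[0, 0, -4], 0]

```text
t: 8.37
tcp_pos: [0.4428, -0.2657, 0.0294]
orientation: [0.708, 0.706, -0.003, 0.001]
ft_force: [0.1, -0.1, -0.7]
width: 0.047
```

Request:
send_rows:
  series:
    - [[0, 0, -2], 0]
    - [[0, 0, -4], 0]
    - [[0, 0, -4], 0]

```text
t: 8.62
tcp_pos: [0.4426, -0.2655, 0.0249]
orientation: [0.708, 0.706, -0.003, 0.0]
ft_force: [-0.1, 1.1, -0.3]
width: 0.0472
```

Request:
send_rows:
  series:
    - [[0, 0, -2], 0]
    - [[0, 0, -3], 0]
    - [[0, 0, -3], 0]

```text
t: 8.87
tcp_pos: [0.4425, -0.2655, 0.0216]
orientation: [0.708, 0.706, -0.003, 0.0]
ft_force: [-0.3, -0.2, 0.7]
width: 0.047
```

Request:
send_rows:
  series:
    - [[0, 0, -2], 0]
    - [[0, 0, -3], 0]
    - [[0, 0, -3], 0]

```text
t: 9.12
tcp_pos: [0.4424, -0.2654, 0.0184]
orientation: [0.708, 0.706, -0.003, -0.0]
ft_force: [-0.5, -0.8, 0.3]
width: 0.0468
```

Request:
send_rows:
  series:
    - [[0, 0, -2], 0]
    - [[0, 0, -3], 0]
    - [[0, 0, -3], 0]

```text
t: 9.37
tcp_pos: [0.4423, -0.2653, 0.0151]
orientation: [0.708, 0.706, -0.003, -0.0]
ft_force: [-0.4, 0.2, -1.0]
width: 0.047
```

```bash
python3 - <<'E'
from h import *
s=bot.state();p=np.array(s['tcp_pos'])
f=snap('scene','s5');q=f['pixels'].copy();o=load('s4')['pixels']
cv2.imwrite('pics/v5.png',cv2.resize(q[120:190,270:350],(800,600),interpolation=0)[...,::-1]);print(proj(f,p))
for z in (.04,.045,.05):print(z,[((proj(f,[.4425+d,-.2654,z])-[270,120])*[10,8.57]).round() for d in(-.028,.028)])
E
```

```text
[309.60497244 166.16374633]
0.04 [array([491., 355.]), array([309., 340.])]
0.045 [array([493., 345.]), array([310., 330.])]
0.05 [array([494., 335.]), array([311., 320.])]
```

View pics/v5.png

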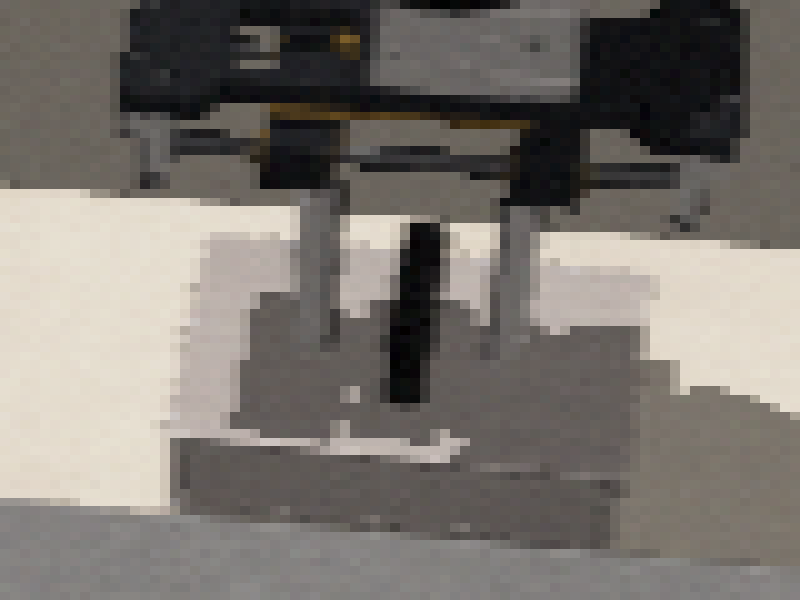

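The tips are now at about the lid face (crop (325,347) and (490,357)), so the true height is roughly 27 mm above the reported TCP. I'll confirm this by touch.

Request:
send_rows:
  series:
    - [[0, 0, -2], 0]
    - [[0, 0, -2], 0]
    - [[0, 0, -2], 0]

```text
t: 9.67
tcp_pos: [0.4423, -0.2653, 0.0131]
orientation: [0.708, 0.706, -0.003, -0.0]
ft_force: [0.4, -0.5, -0.1]
width: 0.0469
```

Request:
send_rows:
  series:
    - [[0, 0, -2], 0]
    - [[0, 0, -2], 0]
    - [[0, 0, -2], 0]

```text
t: 9.92
tcp_pos: [0.4425, -0.2655, 0.0115]
orientation: [0.708, 0.706, -0.003, 0.0]
ft_force: [-1.5, 0.4, 4.4]
width: 0.0469
```

Request:
send_rows:
  series:
    - [[0, 0, 10], 0]
    - [[0, 0, 10], 0]
    - [[0, 0, 10], 0]
    - [[0, 0, 10], 0]
    - [[0, 0, 10], 0]
  jaw: 1.0

```text
t: 10.33
tcp_pos: [0.4424, -0.2654, 0.0213]
orientation: [0.708, 0.706, -0.003, -0.0]
ft_force: [-0.4, -0.0, -0.3]
width: 0.0173
```

Request:
send_rows:
  series:
    - [[0, 0, 0], 0]
    - [[0, 0, 0], 0]
    - [[0, 0, 0], 0]
    - [[0, 0, 10], 0]
    - [[0, 0, 20], 0]

```text
t: 10.75
tcp_pos: [0.4421, -0.2652, 0.0416]
orientation: [0.708, 0.706, -0.003, -0.001]
ft_force: [-0.5, -0.3, -0.9]
width: 0.0137
```

Request:
send_rows:
  series:
    - [[0, 0, 15], 0]
    - [[0, 0, 30], 0]
    - [[0, 0, 45], 0]
    - [[0, 0, 50], 0]
    - [[0, 0, 50], 0]

```text
t: 11.17
tcp_pos: [0.4427, -0.2656, 0.0933]
orientation: [0.708, 0.706, -0.003, 0.001]
ft_force: [0.0, 0.5, -0.7]
width: 0.0134
```

Request:
send_rows:
  series:
    - [[25, 0, 0], 0]
    - [[60, 0, 0], 0]
    - [[100, 0, 0], 0]
    - [[140, 0, 0], 0]
    - [[165, 0, 0], 0]

```text
t: 11.58
tcp_pos: [0.6101, -0.2648, 0.0921]
orientation: [0.708, 0.706, -0.003, 0.0]
ft_force: [-0.9, -0.2, -0.8]
width: 0.0138
```

Request:
send_rows:
  series:
    - [[0, 0, 0], 0]
    - [[0, 0, -30], 0]
    - [[0, 0, -60], 0]
    - [[0, 0, -85], 0]
    - [[0, 0, -92], 0]

```text
t: 12.0
tcp_pos: [0.6073, -0.2637, -0.0051]
orientation: [0.708, 0.706, -0.004, -0.003]
ft_force: [-0.4, -0.1, -3.3]
width: 0.0142
```

Request:
send_rows:
  series:
    - [[0, 0, 0], 0]
    - [[0, 0, 0], 0]

```text
t: 12.17
tcp_pos: [0.6067, -0.2636, -0.0054]
orientation: [0.708, 0.706, -0.004, -0.004]
ft_force: [-0.4, -0.4, -0.6]
width: 0.0135
```

Lower in 2 mm steps until it touches.

Request:
send_rows:
  series:
    - [[0, 0, -2], 0]
    - [[0, 0, -2], 0]
    - [[0, 0, -2], 0]

```text
t: 12.42
tcp_pos: [0.6072, -0.2639, -0.0062]
orientation: [0.708, 0.706, -0.004, -0.003]
ft_force: [-0.9, 0.1, -2.1]
width: 0.0134
```

Request:
send_rows:
  series:
    - [[0, 0, -2], 0]
    - [[0, 0, -2], 0]
    - [[0, 0, -2], 0]

```text
t: 12.67
tcp_pos: [0.6073, -0.2639, -0.0079]
orientation: [0.708, 0.706, -0.004, -0.003]
ft_force: [1.0, 0.3, -1.0]
width: 0.0137
```

Request:
send_rows:
  series:
    - [[0, 0, -2], 0]
    - [[0, 0, -2], 0]
    - [[0, 0, -2], 0]

```text
t: 12.92
tcp_pos: [0.6075, -0.264, -0.0097]
orientation: [0.708, 0.706, -0.004, -0.003]
ft_force: [0.0, -0.2, 1.2]
width: 0.0135
```

Request:
send_rows:
  series:
    - [[0, 0, -1], 0]
    - [[0, 0, -1], 0]
    - [[0, 0, -1], 0]

```text
t: 13.17
tcp_pos: [0.6076, -0.264, -0.0097]
orientation: [0.708, 0.706, -0.004, -0.003]
ft_force: [-4.2, 1.9, 8.6]
width: 0.0138
```

Request:
send_rows:
  series:
    - [[0, 0, 0], 0]
    - [[0, 0, 0], 0]
    - [[0, 0, 0], 0]
    - [[0, 0, 0], 0]
  jaw: 0.6

```text
t: 13.5
tcp_pos: [0.6075, -0.264, -0.01]
orientation: [0.708, 0.706, -0.004, -0.003]
ft_force: [-0.2, -0.4, -0.5]
width: 0.0363
```

Request:
send_rows:
  series:
    - [[0, 0, 30], 0]
    - [[0, 0, 70], 0]
    - [[0, 0, 110], 0]
    - [[0, 0, 150], 0]
    - [[0, 0, 190], 0]

```text
t: 13.92
tcp_pos: [0.6072, -0.2639, 0.182]
orientation: [0.708, 0.706, -0.004, -0.003]
ft_force: [-0.2, -0.1, -0.2]
width: 0.0374
```

```bash
python3 - <<'E'
from h import *
s=bot.state();p=np.array(s['tcp_pos']);print(p,s['width'],s['ft_force'])
f=snap('scene','s6');g=snap('top','t6')
cv2.imwrite('pics/v6.png',np.hstack([cv2.resize(f['pixels'][120:245,195:345],(480,400),interpolation=2),cv2.resize(g['pixels'][120:300,270:390],(267,400),interpolation=2)])[...,::-1])
E
```

```text
[ 0.60716337 -0.26385053  0.18200122] 0.0373945471928392 [-0.24722998 -0.07499731 -0.20917827]
```

View pics/v6.png

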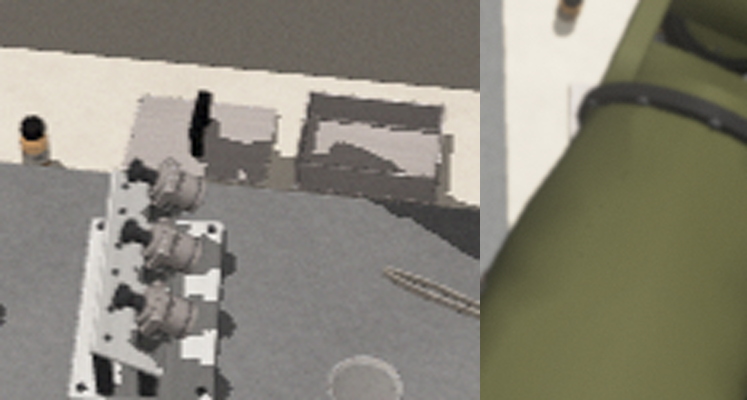

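Lid lies flat beside the open box, plungers and vial are undisturbed. Now the push test on plunger C (the rightmost one): shut fingertips on the pin head, along the axis.

Request:
send_rows:
  series:
    - [[5, 10, 30], -7]
    - [[10, 40, 60], -14]
    - [[15, 65, 60], -21]
    - [[20, 90, 60], -28]
    - [[25, 120, 60], -35]
  jaw: 1.0

```text
t: 14.43
tcp_pos: [0.6347, -0.1444, 0.2475]
orientation: [0.889, 0.458, -0.003, 0.002]
ft_force: [0.4, 0.4, -0.3]
width: 0.0078
```

Request:
send_rows:
  series:
    - [[6, 25, 0], -7]
    - [[12, 50, 0], -14]
    - [[15, 75, 0], -21]
    - [[15, 98, 0], -28]
    - [[15, 98, 0], -35]

```text
t: 14.85
tcp_pos: [0.6498, -0.0424, 0.2468]
orientation: [0.986, 0.168, -0.004, 0.001]
ft_force: [0.3, 0.0, 0.2]
width: 0.0003
```

Request:
send_rows:
  series:
    - [[0, 0, 0], -7]
    - [[0, 0, 0], -14]
    - [[0, 0, 0], -14]

```text
t: 15.1
tcp_pos: [0.6498, -0.0421, 0.2461]
orientation: [0.999, 0.044, -0.004, 0.0]
ft_force: [0.5, 0.4, 0.5]
width: 0.0005
```

Request:
send_rows:
  series:
    - [[-1, -3, -38], 0]
    - [[-3, -3, -70], 0]
    - [[-5, -3, -77], 0]
    - [[-5, -3, -77], 0]

```text
t: 15.43
tcp_pos: [0.6436, -0.0452, 0.1669]
orientation: [0.999, 0.045, -0.006, -0.0]
ft_force: [0.5, -0.3, 1.2]
width: 0.0004
```

Request:
send_rows:
  series:
    - [[-2.6, -0.3, -1.5], 0]
    - [[-5.2, -0.5, -3], 0]
    - [[-5.2, -0.5, -3], 0]

```text
t: 15.68
tcp_pos: [0.6386, -0.0458, 0.1654]
orientation: [0.999, 0.045, -0.005, -0.0]
ft_force: [-0.8, -1.4, -0.6]
width: 0.0006
```

Request:
send_rows:
  series:
    - [[-3.5, -0.3, -2], 0]
    - [[-3.5, -0.3, -2], 0]
    - [[-3.5, -0.3, -2], 0]

```text
t: 15.93
tcp_pos: [0.6352, -0.0461, 0.1641]
orientation: [0.999, 0.045, -0.005, -0.0]
ft_force: [-1.0, -0.3, 0.2]
width: 0.0006
```

Request:
send_rows:
  series:
    - [[-2.6, -0.3, -1.5], 0]
    - [[-2.6, -0.3, -1.5], 0]
    - [[-2.6, -0.3, -1.5], 0]

```text
t: 16.18
tcp_pos: [0.6331, -0.0464, 0.1632]
orientation: [0.999, 0.045, -0.004, 0.0]
ft_force: [3.4, 0.7, 2.4]
width: 0.0005
```

Contact on C along the axis direction. Continue in steps of about 2 mm.

Request:
send_rows:
  series:
    - [[-2, -0.2, -1.2], 0]
    - [[-2, -0.2, -1.2], 0]
    - [[-2, -0.2, -1.2], 0]

```text
t: 16.43
tcp_pos: [0.6319, -0.0465, 0.1628]
orientation: [0.999, 0.045, -0.002, 0.0]
ft_force: [6.1, 0.5, 4.6]
width: 0.0007
```

Request:
send_rows:
  series:
    - [[-2, -0.2, -1.2], 0]
    - [[-2, -0.2, -1.2], 0]
    - [[-2, -0.2, -1.2], 0]

```text
t: 16.68
tcp_pos: [0.631, -0.0467, 0.1626]
orientation: [0.999, 0.046, -0.001, 0.0]
ft_force: [8.1, 1.1, 5.8]
width: 0.0005
```

Request:
send_rows:
  series:
    - [[-2, -0.2, -1.2], 0]
    - [[-2, -0.2, -1.2], 0]
    - [[-2, -0.2, -1.2], 0]

```text
t: 16.93
tcp_pos: [0.6303, -0.0468, 0.1627]
orientation: [0.999, 0.046, 0.001, 0.0]
ft_force: [8.1, 0.6, 5.9]
width: 0.0002
```

C's stiffness is about 2.6 N/mm (10 N at about 4 mm), which looks like a good one. Next B: back off, shift by one rest, approach the same way.

Request:
send_rows:
  series:
    - [[8, 1, 5], 0]
    - [[14, 1.5, 8], 0]
    - [[14, 20, 30], 0]
    - [[7, 55, 30], 0]
    - [[7.5, 66, 30], 0]

```text
t: 17.35
tcp_pos: [0.6373, 0.0222, 0.1934]
orientation: [0.999, 0.046, 0.002, 0.0]
ft_force: [-0.3, -0.0, 0.4]
width: -0.0001
```

Request:
send_rows:
  series:
    - [[0, 0, 0], 0]
    - [[0, 0, -12], 0]
    - [[0, 0, -22], 0]
    - [[0, 0, -22], 0]

```text
t: 17.68
tcp_pos: [0.6362, 0.0211, 0.1676]
orientation: [0.999, 0.046, -0.001, 0.0]
ft_force: [0.3, -0.5, -0.2]
width: 0.0004
```

Request:
send_rows:
  series:
    - [[-3, -1, -1.5], 0]
    - [[-6, -2.5, -3], 0]
    - [[-6, -2.5, -3], 0]

```text
t: 17.93
tcp_pos: [0.6296, 0.0177, 0.1641]
orientation: [0.999, 0.045, -0.001, 0.0]
ft_force: [0.4, 0.4, 0.5]
width: 0.0008
```

Request:
send_rows:
  series:
    - [[-3.5, -0.3, -2], 0]
    - [[-3.5, -0.3, -2], 0]
    - [[-3.5, -0.3, -2], 0]

```text
t: 18.18
tcp_pos: [0.6268, 0.0173, 0.1632]
orientation: [0.999, 0.045, -0.0, 0.0]
ft_force: [4.1, 0.6, 3.6]
width: 0.0006
```

Request:
send_rows:
  series:
    - [[-3.5, -0.3, -2], 0]
    - [[-3.5, -0.3, -2], 0]
    - [[-3.5, -0.3, -2], 0]

```text
t: 18.43
tcp_pos: [0.6247, 0.0171, 0.1627]
orientation: [0.999, 0.045, 0.002, 0.0]
ft_force: [8.4, 1.5, 6.1]
width: 0.0005
```

Request:
send_rows:
  series:
    - [[-3.5, -0.3, -2], 0]
    - [[-3.5, -0.3, -2], 0]
    - [[-3.5, -0.3, -2], 0]

```text
t: 18.68
tcp_pos: [0.6231, 0.0169, 0.1627]
orientation: [0.999, 0.045, 0.006, 0.0]
ft_force: [11.5, 2.0, 7.9]
width: 0.0007
```

B is also about 2.5 N/mm. Test A the same way.

Request:
send_rows:
  series:
    - [[8, 1, 5], 0]
    - [[14, 1.5, 8], 0]
    - [[14, 20, 30], 0]
    - [[7, 55, 30], 0]
    - [[7.5, 66, 30], 0]

```text
t: 19.1
tcp_pos: [0.6301, 0.0859, 0.1934]
orientation: [0.999, 0.046, 0.006, 0.0]
ft_force: [-0.3, 0.3, -0.8]
width: 0.0002
```

Request:
send_rows:
  series:
    - [[0, 0, 0], 0]
    - [[0, 0, -12], 0]
    - [[0, 0, -22], 0]
    - [[0, 0, -22], 0]

```text
t: 19.43
tcp_pos: [0.6289, 0.0847, 0.1677]
orientation: [0.999, 0.046, 0.003, 0.0]
ft_force: [0.3, -0.9, -0.1]
width: 0.0006
```

Request:
send_rows:
  series:
    - [[-3, -1, -1.5], 0]
    - [[-6, -2.5, -3], 0]
    - [[-6, -2.5, -3], 0]

```text
t: 19.68
tcp_pos: [0.6224, 0.0813, 0.1643]
orientation: [0.999, 0.045, 0.003, 0.0]
ft_force: [-0.8, 0.2, -0.9]
width: 0.0006
```

Request:
send_rows:
  series:
    - [[-3.5, -0.3, -2], 0]
    - [[-3.5, -0.3, -2], 0]
    - [[-3.5, -0.3, -2], 0]

```text
t: 19.93
tcp_pos: [0.6191, 0.0809, 0.1628]
orientation: [0.999, 0.045, 0.003, 0.0]
ft_force: [3.2, -0.3, 1.0]
width: 0.0004
```

Request:
send_rows:
  series:
    - [[-3.5, -0.3, -2], 0]
    - [[-3.5, -0.3, -2], 0]
    - [[-3.5, -0.3, -2], 0]

```text
t: 20.18
tcp_pos: [0.6158, 0.0806, 0.1612]
orientation: [0.999, 0.045, 0.004, 0.0]
ft_force: [2.9, 0.0, 3.3]
width: 0.0002
```

Request:
send_rows:
  series:
    - [[-3.5, -0.3, -2], 0]
    - [[-3.5, -0.3, -2], 0]
    - [[-3.5, -0.3, -2], 0]

```text
t: 20.43
tcp_pos: [0.6128, 0.0803, 0.1598]
orientation: [0.999, 0.045, 0.005, 0.0]
ft_force: [5.3, 0.2, 4.5]
width: 0.0002
```

A moves in about 9 mm under about 7 N (0.8 N/mm), so A is the soft one. Back off and line up over A's collar to grip across it.

Request:
send_rows:
  series:
    - [[8, 1, 5], 0]
    - [[16, 1.5, 9], 0]
    - [[18, 1.5, 40], 0]
    - [[16, 1, 60], 0]
    - [[0, 0, 70], 0]

```text
t: 20.85
tcp_pos: [0.6138, 0.0803, 0.2315]
orientation: [0.999, 0.045, 0.005, 0.0]
ft_force: [-0.3, 0.1, 0.3]
width: 0.0005
```

Request:
send_rows:
  series:
    - [[-10, -1, 0], 0]
    - [[-22, -2.5, 0], 0]
    - [[-22, -2.5, 0], 0]
    - [[-22, -2.5, 0], 0]
    - [[-22, -2.5, 0], 0]
  jaw: 0.44

```text
t: 21.27
tcp_pos: [0.592, 0.0779, 0.2311]
orientation: [0.999, 0.045, 0.005, 0.0]
ft_force: [0.4, -0.3, 0.5]
width: 0.0302
```

```bash
python3 - <<'E'
from h import *
s=bot.state();p=np.array(s['tcp_pos']);print(p,s['width'],s['ft_force'],s['orientation'])
f=snap('scene','s7');g=snap('top','t7')
q=f['pixels'][150:240,195:285];r=g['pixels'][140:220,150:270]
cv2.imwrite('pics/v7.png',np.hstack([cv2.resize(q,(400,400),interpolation=2),cv2.resize(r,(400,400),interpolation=2)])[...,::-1])
E
```

```text
[0.59198901 0.0778609  0.23112386] 0.030182433064147415 [ 0.3623243  -0.26007528  0.46602381] [9.98969992e-01 4.51068468e-02 4.91421382e-03 4.22819227e-04]
```

View pics/v7.png

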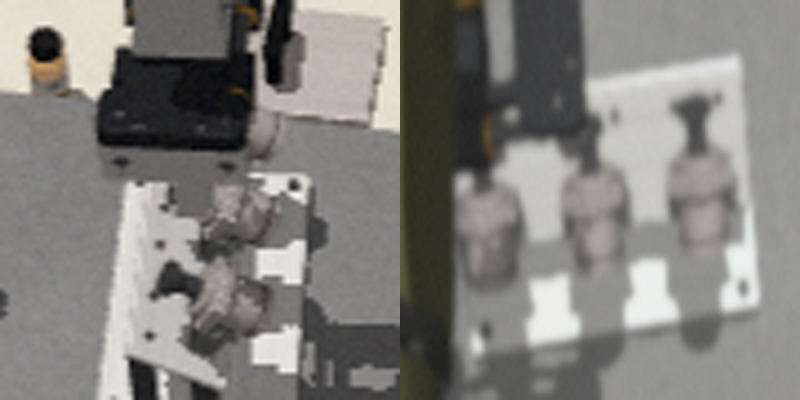

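All three still lie in their rests. Finish opening, then descend, slowly near the end.

Request:
send_rows:
  series:
    - [[-1, 0, 0], 0]
    - [[-1, 0, 0], 0]
    - [[-1, 0, -15], 0]
    - [[-1, 0, -30], 0]
    - [[-1, 0, -30], 0]

```text
t: 21.78
tcp_pos: [0.5901, 0.0778, 0.198]
orientation: [0.999, 0.045, 0.003, 0.001]
ft_force: [-0.1, -0.3, 0.4]
width: 0.0527
```

Request:
send_rows:
  series:
    - [[0, 0, -10], 0]
    - [[0, 0, -20], 0]
    - [[0, 0, -30], 0]
    - [[0, 0, -35], 0]
    - [[0, 0, -35], 0]

```text
t: 22.2
tcp_pos: [0.5896, 0.0777, 0.1616]
orientation: [0.999, 0.045, 0.002, 0.001]
ft_force: [0.2, -0.0, 0.4]
width: 0.0524
```

Request:
send_rows:
  series:
    - [[0, 0, -5], 0]
    - [[0, 0, -10], 0]
    - [[0, 0, -14], 0]
    - [[0, 0, -14], 0]

```text
t: 22.53
tcp_pos: [0.5893, 0.0777, 0.1467]
orientation: [0.999, 0.045, 0.001, 0.001]
ft_force: [-0.2, -0.0, -0.9]
width: 0.0525
```

Request:
send_rows:
  series:
    - [[0, 0, -5], 0]
    - [[0, 0, -9], 0]
    - [[0, 0, -9], 0]

```text
t: 22.78
tcp_pos: [0.5889, 0.0777, 0.1367]
orientation: [0.999, 0.045, 0.0, 0.001]
ft_force: [-0.2, -0.6, -0.7]
width: 0.0526
```

Request:
send_rows:
  series:
    - [[1, 0, -2], 0]
    - [[2, 0, -4], 0]
    - [[2, 0, -4], 0]

```text
t: 23.03
tcp_pos: [0.5909, 0.0777, 0.1323]
orientation: [0.999, 0.045, 0.0, 0.001]
ft_force: [-0.5, -0.1, -0.0]
width: 0.0528
```

Request:
send_rows:
  series:
    - [[0, 0, 0], 0]
    - [[0, 0, 0], 0]
    - [[0, 0, 0], 0]
    - [[0, 0, 0], 0]
    - [[0, 0, 0], 0]
  jaw: 1.0

```text
t: 23.45
tcp_pos: [0.5908, 0.0796, 0.1323]
orientation: [0.999, 0.045, 0.0, -0.001]
ft_force: [0.3, 12.1, -1.8]
width: 0.0401
```

Request:
send_rows:
  series:
    - [[0, 0, 0], 0]
    - [[0, 0, 5], 0]
    - [[0, 0, 10], 0]
    - [[0, 0, 10], 0]

```text
t: 23.78
tcp_pos: [0.5906, 0.0795, 0.142]
orientation: [0.999, 0.045, -0.0, -0.001]
ft_force: [-0.2, -0.3, -1.3]
width: 0.0374
```

Gripped at 37.4 mm (collar flats). Lift and carry to above the box.

Request:
send_rows:
  series:
    - [[0, 0, 20], 0]
    - [[0, 0, 45], 0]
    - [[0, 0, 70], 0]
    - [[-5, -10, 78], 0]
    - [[-14, -32, 78], 0]

```text
t: 24.2
tcp_pos: [0.5775, 0.0482, 0.2224]
orientation: [0.999, 0.047, 0.002, -0.001]
ft_force: [-0.0, 0.5, -0.8]
width: 0.0377
```

Request:
send_rows:
  series:
    - [[-12, -28, 0], 0]
    - [[-24, -56, 0], -1]
    - [[-36, -84, 0], -2]
    - [[-48, -112, 0], -2]
    - [[-60, -140, 0], -2]

```text
t: 24.62
tcp_pos: [0.5162, -0.0936, 0.2222]
orientation: [1.0, 0.029, 0.002, -0.001]
ft_force: [1.3, 0.4, -1.6]
width: 0.0376
```

Request:
send_rows:
  series:
    - [[-12, -28, 0], 0]
    - [[-24, -56, 0], 1]
    - [[-36, -84, 0], 2]
    - [[-48, -112, 0], 2]
    - [[-60, -135, 0], 2]

```text
t: 25.03
tcp_pos: [0.4547, -0.2307, 0.2219]
orientation: [0.999, 0.046, 0.003, -0.001]
ft_force: [0.2, -0.3, -1.4]
width: 0.0375
```

Request:
send_rows:
  series:
    - [[-6, -20, 0], 0]
    - [[-10, -35, 0], 0]
    - [[-10, -36, 0], 0]
    - [[-10, -36, 0], 0]

```text
t: 25.37
tcp_pos: [0.444, -0.2672, 0.2215]
orientation: [0.999, 0.045, 0.003, -0.001]
ft_force: [0.6, -0.9, -1.9]
width: 0.0377
```

Request:
send_rows:
  series:
    - [[0, 0, -25], 0]
    - [[0, 0, -60], 0]
    - [[0, 0, -95], 0]
    - [[0, 0, -125], 0]
    - [[0, 0, -130], 0]

```text
t: 25.78
tcp_pos: [0.4421, -0.2649, 0.0869]
orientation: [0.999, 0.046, -0.0, -0.003]
ft_force: [-0.3, 0.4, -2.6]
width: 0.0376
```

Request:
send_rows:
  series:
    - [[0, 0, -15], 0]
    - [[0, 0, -35], 0]
    - [[0, 0, -55], 0]
    - [[0, 0, -70], 0]
    - [[0, 0, -75], 0]

```text
t: 26.2
tcp_pos: [0.442, -0.2641, 0.0112]
orientation: [0.999, 0.046, -0.001, -0.003]
ft_force: [0.1, -0.1, -1.1]
width: 0.0376
```

Request:
send_rows:
  series:
    - [[0, 1, -4], 0]
    - [[0, 1, -8], 0]
    - [[0, 1, -10], 0]
    - [[0, 1, -10], 0]

```text
t: 26.53
tcp_pos: [0.4423, -0.2632, 0.0017]
orientation: [0.999, 0.046, -0.0, -0.003]
ft_force: [0.4, 0.3, -1.4]
width: 0.0377
```

```bash
python3 - <<'E'
from h import *
s=bot.state();p=np.array(s['tcp_pos']);print(p,s['width'],s['ft_force'],s['orientation'])
snap('scene','s8')
E
```

```text
[ 0.44226597 -0.26321584  0.00168165] 0.03766340108192422 [ 0.4203433   0.33079604 -1.39132918] [ 9.98934080e-01  4.60658322e-02 -4.09144805e-04 -2.91132026e-03]
```

Now down in small steps to touch the floor and let it pivot flat.

Request:
send_rows:
  series:
    - [[0, 0, -3], 0]
    - [[0, 0, -6], 0]
    - [[0, 0, -6], 0]

```text
t: 26.83
tcp_pos: [0.4422, -0.2632, -0.0046]
orientation: [0.999, 0.046, -0.0, -0.003]
ft_force: [-0.3, 0.0, -2.0]
width: 0.0376
```

Request:
send_rows:
  series:
    - [[0, 0, -2], 0]
    - [[0, 0, -4], 0]
    - [[0, 0, -4], 0]

```text
t: 27.08
tcp_pos: [0.4426, -0.2634, -0.0082]
orientation: [0.999, 0.046, -0.0, -0.003]
ft_force: [-0.2, 1.1, 6.2]
width: 0.0375
```

Request:
send_rows:
  series:
    - [[0, 0, -2], 0]
    - [[0, 0, -4], 0]
    - [[0, 0, -4], 0]

```text
t: 27.33
tcp_pos: [0.4444, -0.2641, -0.0107]
orientation: [0.999, 0.046, 0.002, -0.002]
ft_force: [4.0, 1.8, 12.4]
width: 0.0376
```

Request:
send_rows:
  series:
    - [[0, 0, -2], 0]
    - [[0, 0, -4], 0]
    - [[0, 0, -4], 0]

```text
t: 27.58
tcp_pos: [0.4462, -0.2647, -0.0133]
orientation: [0.999, 0.046, 0.004, -0.001]
ft_force: [4.8, 3.0, 13.2]
width: 0.0375
```

Request:
send_rows:
  series:
    - [[0, 0, -3], 0]
    - [[0, 0, -5], 0]
    - [[0, 0, -5], 0]

```text
t: 27.83
tcp_pos: [0.4483, -0.2655, -0.0168]
orientation: [0.999, 0.046, 0.006, 0.001]
ft_force: [4.7, 2.5, 11.1]
width: 0.038
```

Request:
send_rows:
  series:
    - [[0, 0, -3], 0]
    - [[0, 0, -5], 0]
    - [[0, 0, -5], 0]

```text
t: 28.08
tcp_pos: [0.4501, -0.2657, -0.0195]
orientation: [0.999, 0.046, 0.008, 0.001]
ft_force: [-1.1, 8.3, 26.9]
width: 0.0378
```

Request:
send_rows:
  series:
    - [[0, 0, 1], 0]
    - [[0, 0, 1], 0]
    - [[0, 0, 1], 0]
    - [[0, 0, 1], 0]
  jaw: 0.46

```text
t: 28.42
tcp_pos: [0.4499, -0.2658, -0.0188]
orientation: [0.999, 0.046, 0.008, 0.001]
ft_force: [0.0, -0.6, -0.0]
width: 0.0509
```

Request:
send_rows:
  series:
    - [[0, 0, 3], 0]
    - [[0, 0, 10], 0]
    - [[0, 0, 20], 0]
    - [[0, 0, 40], 0]
    - [[0, 0, 60], 0]

```text
t: 28.83
tcp_pos: [0.4497, -0.2656, 0.0424]
orientation: [0.999, 0.046, 0.007, 0.001]
ft_force: [0.3, 0.1, 0.6]
width: 0.0508
```

Request:
send_rows:
  series:
    - [[0, 0, 40], 0]
    - [[0, 0, 80], 0]
    - [[0, 0, 120], 0]
    - [[0, 0, 150], 0]
    - [[0, 0, 150], 0]

```text
t: 29.25
tcp_pos: [0.4514, -0.2668, 0.1999]
orientation: [0.999, 0.046, 0.012, 0.004]
ft_force: [-0.0, 0.7, 0.0]
width: 0.0507
```

Request:
send_rows:
  series:
    - [[0, 0, 20], 0]
    - [[-40, 25, 30], 0]
    - [[-80, 50, 30], 0]
    - [[-100, 70, 30], 0]
    - [[-100, 70, 30], 0]

```text
t: 29.67
tcp_pos: [0.3476, -0.1937, 0.2306]
orientation: [0.999, 0.046, 0.012, 0.004]
ft_force: [0.4, 0.1, 0.9]
width: 0.0506
```

```bash
python3 - <<'E'
from h import *
s=bot.state();p=np.array(s['tcp_pos']);print(p,s['width'],s['ft_force'],s['t'])
f=snap('scene','s9');g=snap('top','t9')
q=f['pixels'][130:260,190:350];r=g['pixels'][60:300,150:390]
cv2.imwrite('pics/v9.png',np.hstack([cv2.resize(q,(500,406),interpolation=2),cv2.resize(r,(300,406),interpolation=2)])[...,::-1])
E
```

```text
[ 0.34763835 -0.19370226  0.23060109] 0.05062188969659163 [0.3865606  0.09532907 0.90811053] 29.6667
```

View pics/v9.png

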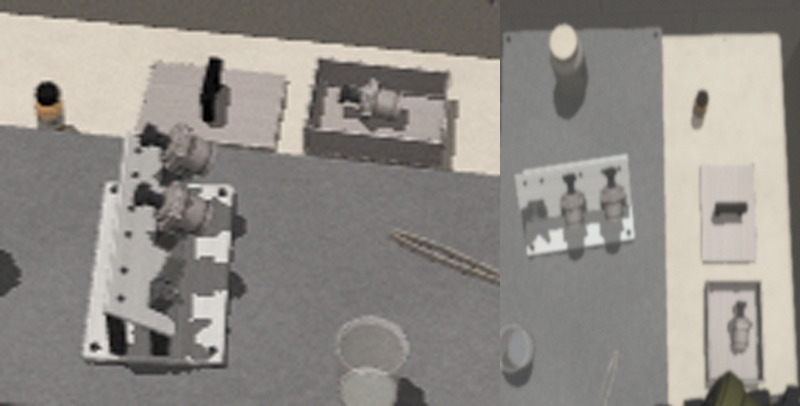

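The last view shows A lying in the box, clear of the walls, and the lid flat beside it. B and C are in their rests, and the bottle, vial and beaker are in place. I'll check numerically for shifts, then hand in.

```bash
python3 - <<'E'
from h import *
a=load('top0');b=load('t9');G=lambda f:cv2.cvtColor(f['pixels'],cv2.COLOR_RGB2GRAY)
for n,(x0,y0,x1,y1) in dict(B=(197,158,222,200),C=(228,155,253,197),bottle=(188,70,220,105),vial=(302,110,320,132),beaker=(148,252,178,282)).items():
    t=G(a)[y0:y1,x0:x1];R=G(b)[y0-8:y1+8,x0-8:x1+8];r=cv2.matchTemplate(R,t,cv2.TM_CCOEFF_NORMED);_,m,_,l=cv2.minMaxLoc(r);print(n,round(m,2),(l[0]-8,l[1]-8),'px')
print(bot.job_done())
E
```

```text
B 1.0 (0, 0) px
C 1.0 (0, 0) px
bottle 1.0 (0, 0) px
vial 1.0 (0, 0) px
beaker 1.0 (0, 0) px
the job is handed in; nothing more can be done
None
```

The job is handed in, at about 30 s of the 67 s allowed. The soft plunger, the leftmost one seen from the robot (plunger A in my naming), is lying in the box. The lid is flat and right way up on the freezer top, about 165 mm from the box centre.

**Finding the soft one:** The moves can't lean the tool, so I did not do the end-to-end squeeze you described. Instead I pushed each pin along its axis with the shut fingertips, against the collar stop, and read the wrist force.

| Plunger | Pin travel and force | Stiffness |
|---|---|---|
| A | about 9 mm at about 7 N | about 0.8 N/mm |
| B | about 14 N | about 2.5 N/mm |
| C | about 4 mm at 10 N | about 2.6 N/mm |

The pushes stayed below 15–25 N, but A is clearly softer than the other two.

**Placing it:** I gripped A across the collar, let it tip flat on the box floor and released it. The push on the floor peaked at about 27 N.

**Last checks:** The final picture shows A inside the walls, the lid flat beside the box, and the gripper clear of everything. Image matching shows no shift (0 pixels) for B, C, the bottle, the vial and the beaker. I judged the lid's level and A's position in the box only by eye in that picture.

**A disagreement:** The reported tool height was about 29 mm lower than the fingertips really were, shown by touching the lid and by the camera. My first try at A's pin missed because of this, and I corrected for it afterwards.

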